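Release the capsule loader's eccentric lock and drop the capsules

ROBOT

A 7-joint arm with a two-finger parallel gripper is mounted at the origin on the work surface. World frame = base frame: x ahead of the robot, y to its left, z up, the work surface at z = 0. Lengths are in mm, angles in rad, forces in N, time in s.
With the tool pointing down it reaches from about 400 to 875 mm from the base axis. Payload 6.5 kg.
Tool frame: the origin (TCP) lies on the centre line of the jaws, within the pads' length; the fingertips stand 14 mm ahead of it and the grasp point (between the pads) lies 5 mm behind it; z points along the fingers, y is the line along which they close (so a half turn about z gives the same grasp; the last joint's range is limited). The gripper opens to 88 mm and grips with 3 to 60 N. Pads are 18 mm wide; open, the fingers measure 123 mm over their backs; the gripper's body (75 mm by 187 mm) begins 45 mm behind the grasp point.
Start: joints at [-0.066, 0.536, -0.004, 1.538, 0.003, 1.067, -0.071], TCP at [649.992, 0.001, 252.716] pointing down, gripper open.
Joint ranges: [-2.7, 2.7], [-0.37, 2.16], [-1.27, 1.26], [0.24, 2.4], [-1.31, 4.45], [0.19, 1.91], [-2.76, 2.76]. Speed limits (rad/s): [2.39, 2.39, 3.14, 3.14, 3.14, 3.14, 3.14].

INTERFACE

Orientations are given as a unit quaternion [x, y, z, w].
In Python, from rig import robot gives the robot as it stands. The module is installed in compiled form; this text tells all that it offers.
- The arm moves only by the tool drive_tool, never from a script. Its argument "increments" is a list of rows, each an object with "gripper": the closure, from 0 (fully open) to 1 (shut); "xyz": the shift along the tool's x, y, z in units of 40 mm (1.0 is 40 mm), a list of three; "spin": the turn about the tool's z in units of 5 degrees (1.0 is 5 degrees). A call has 1 to 5 rows; each row shifts and turns the commanded pose from where the row before left it, along the tool's axes as they then stand; what a row does not reach is not made up. A row lasts 1/12 s, in which the tool goes at most 41.7 mm and 7.16 degrees, less where a joint would pass 70% of its speed; a pose out of reach is approached as far as the arm can. A call is refused whole if a number of a shift passes 1 or a number of a turn 1, either way. A call with a gripper value outside its range is refused whole. The fingers move at their own pace and stop on an object; "force" is the grip in N (left out, the last holds). Time passes only in rows, so rows that do not move let the fingers close. It gives the time, the measured TCP pose, the force, the opening and the grip force at its end, in the units of the state.
- robot.state(): the state, without advancing time (a new reading comes with each control period).
- robot.grab_frame(name): name is "scene" or "side" or "wrist"; returns a dict with "frame" (400x640x3 uint8, blue, green, red), "camera_matrix" (3x3 intrinsics, pixels), "extrinsics" (4x4, takes a point from camera to world coordinates); the wrist camera has in their place "tool_from_camera" (4x4, takes a point from camera to tool coordinates, whose origin is the TCP and whose axes are the flange's). Camera axes: x right, y up, looking along -z (the intrinsics and any distortion apply to the point x, -y, -z); pixel columns grow to the right and rows downward; lengths in mm; the calibration is good to about 2 mm. The wrist camera is an equidistant fisheye: a pixel r from the principal point sees the ray r / f radians off the axis. A picture is of the moment at which its call begins: read the wrist's pose just before it. There is no depth.
- robot.close_job(): hands the job in; it is judged then, once.
The state is a dict: "clock": time; "joints": joint angles; "joint_vel": joint speeds; "effort": joint torques, N m; "eef_pos": TCP position; "tool_rot": TCP orientation; "ft_force": force on the tool from outside, world axes, zero at the start; "moment": the same for the moment, N m; "gripper_width": finger opening in mm; "finger_force": force on a finger pad.
Only numpy, scipy, OpenCV 4.12 (cv2) and the standard library are available. Lean on these libraries where they do the work, as an engineer would, in place of code of your own. Each camera call takes 0.05 s, during which the arm holds its last target. There are 200 camera calls.

TASK

The 24 capsules in the loader are held up by its drop plate, which the eccentric lock keeps from sliding. With a fingertip, swing the lock's lever round until it meets its stop pin, so that the cam stands at its low point, and only then push the drop plate's upturned tab forward until it is fully home against the loader and all the capsules have dropped. Pick nothing up, and leave everything else on the counter where it stands.

Things in the scene. Friction and masses are not known exactly. Their poses are not given: they have to be found in the camera images.
- loader: Hand capsule loader fixed to the counter. Aluminium base 200 x 140 mm, 40 mm high; on it a steel hole plate 170 x 134 mm, 6 x 4 holes, low rim, top at 75 mm. A wing on the left (x -50 to +80, y 70 to 127 mm, top 40 mm) bears the lock. Origin: centre of the underside. x: forward, the way the plate is pushed (away from the robot, turned up to 0.4 rad); y: to the lock's side; z up.
- drop_plate (a joint): How far the drop plate (thin dark steel plate under the hole plate, sliding along the loader's +x) has been pushed in, m. Starts at 0 to 0.003; 0.018 is fully home, its tab against the hole plate's near edge. Slides stiffly (4 N), stays where it is left. The cam blocks it: it gets fully home only with the cam within about 0.35 rad of its low point.
- tab_face (a point): Centre of the near face (to be pushed, facing the loader's -x) of the drop plate's upturned tab: 44 mm wide, 8 mm thick, dark steel, from 41 to 72 mm above the counter; the point is 60 mm above the counter, on the loader's middle line, and moves with the plate. In front of it, the base (top 40 mm) ends about level with the tab; then 100 mm of free counter.
- follower (a point): Centre of the front face (50 mm wide across the slide, 41 to 51 mm above the counter) of the drop plate's follower shoe: dark steel block on an arm at the plate's left side, just behind the cam disc. The lever's rod passes 10 mm above the shoe.
- cam_lever (a joint): Angle of the cam and its lever, rad, growing clockwise seen from above. 0: lever along the loader's -x (to the robot), high point on the follower; 1.57: lever along +y (outwards, left); 3.14: lever along +x (forward) against its stop pin, cam at its low point. Starts between 0.5 and 1.2, needs about 0.2 N m (3 N at 65 mm from the axis), stays where it is left.
- cam_axis (a point): Point on the cam's upright axis (on the wing, at x +10, y +100 mm of the loader) at the height of the lever's centre line, 66 mm above the counter. Cam: steel disc, 44 mm diameter, set 8 mm off its axis towards the lever, 41 to 51 mm above the counter; a 19 mm hub on it reaches 71 mm.
- lever_knob (a point): Centre of the black ball knob (24 mm diameter, its top 78 mm above the counter, the loader's highest part) at the lever's end, 85 mm from the cam's axis and 66 mm above the counter. The lever is a level steel rod, 10 mm diameter, from hub to knob; under it are the shoe (top 51 mm), the wing (top 40 mm) or the bare counter.
- stop_pin (a point): Top of the lever's stop pin (8 mm diameter, 74 mm above the counter), on the wing 50 mm forward of the cam's axis, on the hole plate's side of the lever.
- capsules (a joint): How far the 24 beige gelatine capsules (15 mm diameter, tops at first 8 mm above the hole plate's face) have dropped, m: 0 at first, 0.026 when down in the base. They drop by themselves once the drop plate is within about 1.5 mm of home.
- tamper: Loose steel tamper standing upright, foot 48 mm diameter, 70 mm high; origin under its centre. Leave alone.
- jar: Loose white jar, 56 mm diameter, 62 mm high; origin under its centre. Leave alone. Tamper, jar and pill bottle stand, in any order, right of the loader, left of it beyond the lever's sweep (175 mm or more from the cam's axis), and ahead of it.
- pill_bottle: Loose white pill bottle, 50 mm diameter, 78 mm high; origin under its centre. Leave alone.
- spatula: Loose pharmacy spatula (narrow steel blade, wooden handle), 195 mm long, 13 mm high, lying along the loader's right side, 35 mm or more clear of it; origin under its middle. Leave alone.
- amber_bottle: Loose amber glass bottle, 64 mm diameter, 135 mm high, far to the right; origin under its centre. Leave alone.
- mortar: Loose white ceramic mortar, 110 mm diameter, 62 mm high, far to the left; origin under its centre. Leave alone.
- counting_tray: Loose grey counting tray, 120 x 160 x 18 mm, to the right of the robot; origin under its centre. Leave alone.

How it is judged:
By the outcome, as a careful person would: the job done as asked, in the order asked, and still so for the second after the job is handed in, with the robot touching nothing.
It also fails if it takes over 51 s, if anything falls off the work surface, if the arm or the gripper's body presses on something with over 40 N, if the wrist force passes 120 N, or if a joint passes its speed limit or range.

## Working session

There is one attempt and no reset: what is moved stays moved. The work goes in short steps, Python scripts to look and compute and a tool call to move; the robot and the scene stay as the last step left them, time stands still between calls to the robot, and variables do not carry over. Pictures are saved under pics/ and viewed, at most 10 in all, crops included, and the job is handed in when it is done.

Besides the shell and the picture viewer there is one more tool, called as name(argument=value, ...), one argument or row to a line, values as JSON. drive_tool: Moves the arm, as the interface text tells. Its arguments: {"type":"object","properties":{"increments":{"type":"array","items":{"type":"object","properties":{"gripper":{"type":"number"},"xyz":{"type":"array","items":{"type":"number"}},"spin":{"type":"number"}}}},"force":{"type":"number"}},"required":["increments"]}

```bash
mkdir -p pics; python3 - <<'E'
from rig import robot
import cv2
s=robot.state();print(s)
for n in ["scene","side"]:
    f=robot.grab_frame(n);cv2.imwrite(f"pics/{n}0.png",f["frame"]);print(n,f["camera_matrix"],f["extrinsics"])
f=robot.grab_frame("wrist");cv2.imwrite("pics/wrist0.png",f["frame"]);print({k:v for k,v in f.items() if k!="frame"})
E
```

```text
{'clock': 0.0, 'joints': array([-0.06620036,  0.53716269, -0.00443578,  1.53882719,  0.00260678,
        1.06729798, -0.07119175]), 'joint_vel': array([-0.00069957, -0.00045993, -0.00127919, -0.00017245,  0.00046824,
        0.00214956, -0.00164206]), 'effort': array([-1.69933578e-04, -5.70981932e+01,  9.90184285e-01, -2.51597965e+01,
       -5.62433247e-02,  1.80829730e-02,  2.02785413e-04]), 'eef_pos': array([ 6.49429179e+02, -1.74316853e-02,  2.51859247e+02]), 'tool_rot': array([ 7.07077792e-01,  7.07135265e-01, -6.42034523e-04, -5.48990958e-04]), 'ft_force': array([-0.03091715, -0.15675934, -0.69178433]), 'moment': array([-0.01573529, -0.02994585, -0.02752205]), 'finger_force': 0.0, 'gripper_width': 88.3308358302134}
scene [[416.80602982   0.         319.35318904]
 [  0.         416.80602982 198.5550886 ]
 [  0.           0.           1.        ]] [[-3.03218331e-01 -8.27239795e-01  4.73004192e-01  1.15866432e+03]
 [ 9.52915888e-01 -2.64868772e-01  1.47634158e-01  2.13055596e+02]
 [ 3.15518870e-03  4.95498592e-01  8.68603011e-01  1.20698435e+03]
 [ 0.00000000e+00  0.00000000e+00  
[... 268 characters left out ...]
.71932082e-01 -8.53962895e+02]
 [-1.16827494e-02  7.70249077e-01  6.37636161e-01  9.00105044e+02]
 [ 0.00000000e+00  0.00000000e+00  0.00000000e+00  1.00000000e+00]]
{'camera_matrix': array([[309.70691629,   0.        , 314.22059977],
       [  0.        , 309.70691629, 202.45618181],
       [  0.        ,   0.        ,   1.        ]]), 'tool_from_camera': array([[ 6.48258340e-04,  9.65819608e-01,  2.59214323e-01,
         6.59743313e+01],
       [ 9.99999641e-01, -4.84804579e-04, -6.94499971e-04,
         1.18705331e+00],
       [-5.45093398e-04,  2.59214680e-01, -9.65819576e-01,
        -1.31218561e+02],
       [ 0.00000000e+00,  0.00000000e+00,  0.00000000e+00,
         1.00000000e+00]])}
```

View pics/scene0.png

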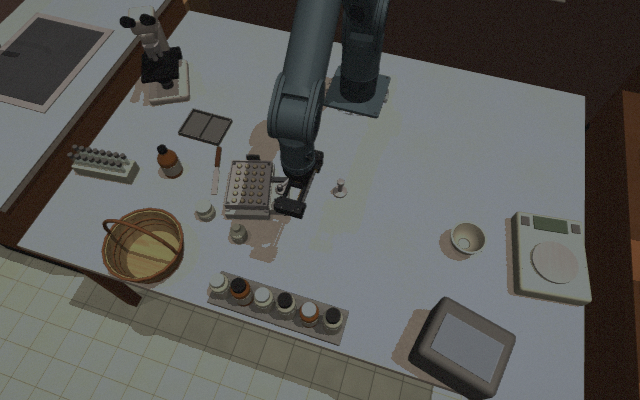

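View pics/wrist0.png

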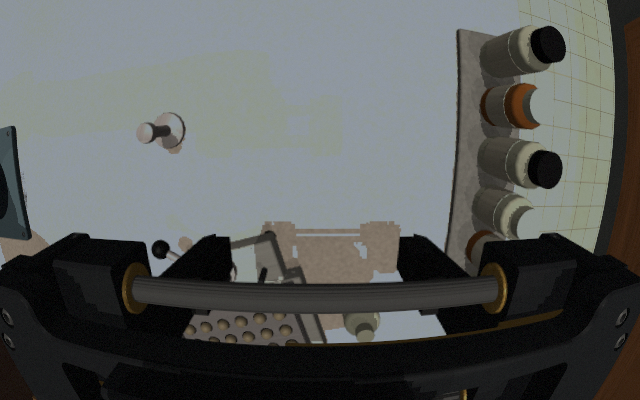

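drive_tool(
  increments=[
    {"xyz":[-1,0,0],"gripper":0},
    {"xyz":[-1,0,0],"gripper":0},
    {"xyz":[-1,0,0],"gripper":0},
    {"xyz":[-1,0,0],"gripper":0},
    {"xyz":[-0.8,0,0],"gripper":0},
  ],
)

```text
invalid input at $.increments[0]: expected keys gripper, xyz, spin
```

drive_tool(
  increments=[
    {"xyz":[0,0,0],"gripper":0},
    {"xyz":[0,0,0],"gripper":0},
    {"xyz":[0,0,0],"gripper":0},
  ],
)

```text
invalid input at $.increments[0]: expected keys gripper, xyz, spin
```

```bash
cat > h.py <<'E'
from rig import robot
import cv2,numpy as np
from scipy.spatial.transform import Rotation as R
def snap(name):
    s=robot.state();f=robot.grab_frame("wrist");cv2.imwrite(f"pics/{name}.png",f["frame"])
    np.savez(f"{name}.npz",p=s["eef_pos"],q=s["tool_rot"],K=f["camera_matrix"],T=f["tool_from_camera"]);return s
def w(name,uv,z):
    d=np.load(name+".npz");K=d["K"];x=(uv[0]-K[0,2])/K[0,0];y=(uv[1]-K[1,2])/K[1,1];r=np.hypot(x,y)
    v=np.array([np.sin(r)*x/r,-np.sin(r)*y/r,-np.cos(r)])
    Q=R.from_quat(d["q"]).as_matrix();o=d["p"]+Q@d["T"][:3,3];v=Q@d["T"][:3,:3]@v
    return (o+v*(z-o[2])/v[2]).round(1)
E
python3 -c "
from h import *
s=snap('w1');print(s['eef_pos'],s['tool_rot'],s['clock'])"
```

```text
[ 6.49530917e+02 -4.19772660e-03  2.52045529e+02] [ 7.07102980e-01  7.07110259e-01 -5.10541786e-04 -4.44459475e-04] 0.15
```

View pics/w1.png

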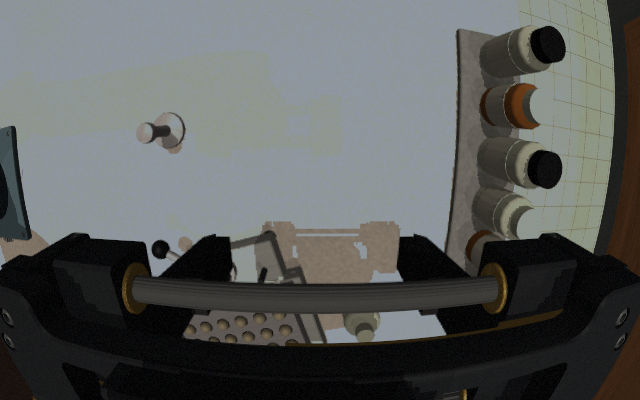

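The move was refused (the "spin" key was missing), so the picture is unchanged. I'll send it again with the key.

drive_tool(
  increments=[
    {"xyz":[-1,0,0],"gripper":0,"spin":0},
    {"xyz":[-1,0,0],"gripper":0,"spin":0},
    {"xyz":[-1,0,0],"gripper":0,"spin":0},
    {"xyz":[-1,0,0],"gripper":0,"spin":0},
    {"xyz":[-0.8,0,0],"gripper":0,"spin":0},
  ],
)

```text
clock: 0.62
eef_pos: [649.2, -195.9, 252.6]
tool_rot: [0.708, 0.706, -0.001, 0.0]
ft_force: [0.1, 0.1, -0.3]
gripper_width: 88.2
finger_force: 0.0
```

drive_tool(
  increments=[
    {"xyz":[0,0,0],"gripper":0,"spin":0},
    {"xyz":[0,0,0],"gripper":0,"spin":0},
    {"xyz":[0,0,0],"gripper":0,"spin":0},
  ],
)

```text
clock: 0.87
eef_pos: [650.1, -190.8, 252.4]
tool_rot: [0.707, 0.707, 0.0, -0.001]
ft_force: [0.8, 0.8, -1.3]
gripper_width: 88.2
finger_force: 0.0
```

```bash
python3 -c "
from h import *
s=snap('w2');print(s['eef_pos'],s['tool_rot'],s['clock'])"
```

```text
[ 650.05468686 -190.83971224  252.38666801] [ 7.06863377e-01  7.07349800e-01  3.12041670e-04 -5.73938603e-04] 0.8667
```

View pics/w2.png

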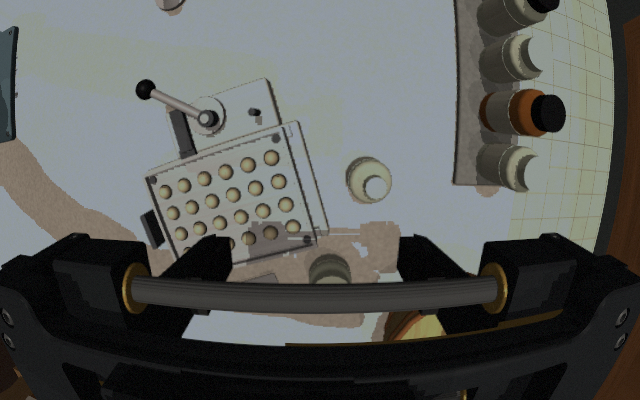

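The picture shows the knob at (145,89), the hub top at (208,118), the stop pin at (253,112), the tab at about (152,229), and the hole plate's left corners at (147,178) and (297,122).

```bash
python3 -c "
from h import *
P=lambda u,z:w('w2',u,z)
k=P((145,89),66);h=P((208,118),71);s=P((253,112),74);a=P((147,178),75);b=P((297,122),75);t=P((148,231),72)
print('knob',k,'hub',h,'pin',s,'corners',a,b,'tab',t)
print(np.linalg.norm((k-h)[:2]),np.linalg.norm((s-h)[:2]),np.linalg.norm((a-b)[:2]))
yaw=np.arctan2(*(b-a)[1::-1]);print('yaw',yaw)
ex=np.array([np.cos(yaw),np.sin(yaw)]);ey=np.array([-ex[1],ex[0]])
for n,v in dict(knob=k,pin=s,a=a,b=b,tab=t).items(): print(n,(v-h)[:2]@ex+10,(v-h)[:2]@ey+100)
"
python3 - <<'E'
import cv2
i=cv2.imread('pics/w2.png')[60:270,110:350];cv2.imwrite('pics/w2c.png',cv2.resize(i,None,fx=2.8,fy=2.8,interpolation=2))
E
```

```text
knob [462.  -78.8  66. ] hub [ 541.2 -118.1   71. ] pin [ 590.1 -114.3   74. ] corners [ 463.8 -179.3   75. ] [ 634.3 -125.3   75. ] tab [ 453.5 -243.7   72. ]
88.41453500414967 49.04742602828407 178.84700165225019
yaw 0.30672074015502965
knob -53.637633814683554 161.37899936027185
pin 57.76512841188307 88.85807432279685
a -82.26601423313483 65.02597224323497
b 96.58098741911536 65.02597224323499
tab -111.5298540048325 6.741517353303976
```

View pics/w2c.png

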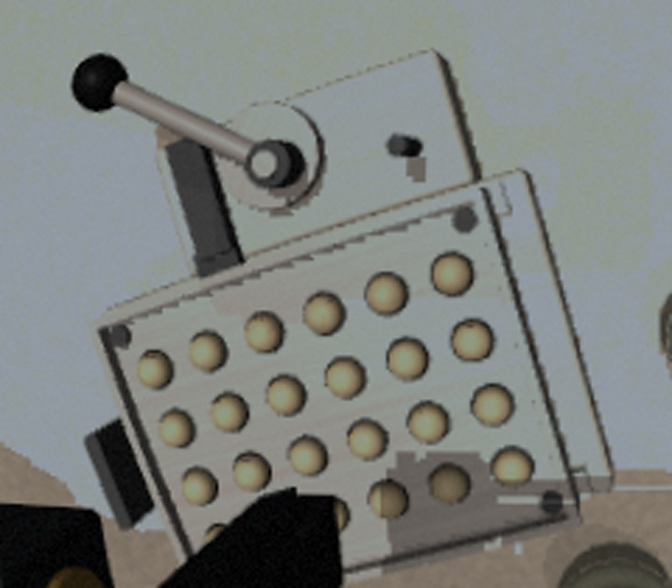

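```bash
python3 -c "
from h import *
P=lambda c,z:w('w2',(110+c[0]/2.8,60+c[1]/2.8),z)[:2]
g=[[P(a,79)+(P(b,79)-P(a,79))*t for t in (0,1)] for a,b in [((155,370),(452,273)),((177,428),(473,341)),((199,487),(493,405))]]
d=sum(r[1]-r[0] for r in g);yaw=np.arctan2(d[1],d[0]);print('pitch',[np.linalg.norm(r[1]-r[0])/5 for r in g],np.linalg.norm(g[2][0]-g[0][0])/2,'yaw',yaw)
e=g[2][0]-g[0][0]+g[2][1]-g[0][1];print('yaw from y',np.arctan2(e[0],-e[1])*1)
print('yaw edges',[np.arctan2(*(P(b,z)-P(a,z))[::-1]) for a,b,z in [((98,328),(525,172),40),((160,133),(435,50),40)]])
ex=np.array([np.cos(yaw),np.sin(yaw)]);ey=np.array([-ex[1],ex[0]])
c=(g[0][0]+g[0][1])/2; pitch=np.linalg.norm(g[2][0]-g[0][0])/2; O=c-1.5*pitch*ey
print('O',O)
for n,c,z in [('knob',(99,82),66),('hub',(265,163),71),('pin',(396,145),74),('tabL',(86,437),72),('tabR',(122,530),72),('wingcorner80,127',(435,50),40)]:
  q=P(c,z);print(n,q,(q-O)@ex,(q-O)@ey)
"
```

```text
pitch [np.float64(25.040910526576297), np.float64(25.000095999815677), np.float64(25.087534753339163)] 25.07558573593047 yaw 0.2772026469757976
yaw from y 0.27488530461403593
yaw edges [np.float64(0.2992262041852277), np.float64(0.21291679692626891)]
O [ 558.94350887 -213.72747815]
knob [462.5 -79.2] -55.94613468769104 155.78518155835152
hub [ 537.4 -118.1] 5.448924839624214 97.87260377392364
pin [ 588.5 -114. ] 55.72020037880001 87.83174446486707
tabL [ 446.2 -225.2] -111.57913725468804 19.81952771378497
tabR [ 457.  -267.2] -112.68540874523526 -23.53270594711424
wingcorner80,127 [597.5 -75.1] 75.02223665464852 122.78373146998351
```

drive_tool(
  increments=[
    {"xyz":[0,0,0],"gripper":1,"spin":-0.8},
    {"xyz":[0,0,0],"gripper":1,"spin":-0.8},
    {"xyz":[0,0,0],"gripper":1,"spin":-0.8},
    {"xyz":[0,0,0],"gripper":1,"spin":-0.8},
  ],
  force=20,
)

```text
clock: 1.25
eef_pos: [650.5, -189.3, 252.7]
tool_rot: [0.599, 0.801, 0.0, -0.0]
ft_force: [-0.9, -1.3, 1.0]
gripper_width: 63.7
finger_force: 0.0
```

drive_tool(
  increments=[
    {"xyz":[0.56,-0.78,0],"gripper":1,"spin":0},
    {"xyz":[0.56,-0.78,0],"gripper":1,"spin":0},
    {"xyz":[0.56,-0.78,0],"gripper":1,"spin":0},
    {"xyz":[0.56,-0.78,0],"gripper":1,"spin":0},
    {"xyz":[0.56,-0.78,0],"gripper":1,"spin":0},
  ],
)

```text
clock: 1.67
eef_pos: [467.6, -124.8, 252.7]
tool_rot: [0.6, 0.8, 0.0, -0.0]
ft_force: [0.1, -0.8, 0.0]
gripper_width: 30.4
finger_force: 0.0
```

drive_tool(
  increments=[
    {"xyz":[0,0,0.7],"gripper":1,"spin":0},
    {"xyz":[0,0,0.7],"gripper":1,"spin":0},
    {"xyz":[0,0,0],"gripper":1,"spin":0},
    {"xyz":[0,0,0],"gripper":1,"spin":0},
  ],
)

```text
clock: 2.0
eef_pos: [468.7, -125.8, 196.4]
tool_rot: [0.601, 0.799, -0.0, -0.001]
ft_force: [0.4, 0.2, 1.1]
gripper_width: 3.3
finger_force: 0.0
```

```bash
python3 -c "
from h import *
s=snap('w3');print(s['eef_pos'],s['clock'],s['gripper_width'],s['ft_force'])
yaw=.277;ex=np.array([np.cos(yaw),np.sin(yaw)]);ey=np.array([-ex[1],ex[0]])
M=R.from_quat(s['tool_rot']).as_matrix();print(M[:,0],ey,M[:,1],ex)
A=np.array([537.5,-118]);d=s['eef_pos'][:2]-A;print('rel loader',d@ex,d@ey)
"
```

```text
[ 468.68488744 -125.81672355  196.44829174] 2.0 3.3099207535423916 [0.40149609 0.24451319 1.1207877 ]
[-0.27813553  0.96054072  0.00146624] [-0.27347124  0.96188018] [ 0.96053902  0.27813809 -0.00199919] [0.96188018 0.27347124]
rel loader -68.32954190883868 11.300202912935685
```

View pics/w3.png

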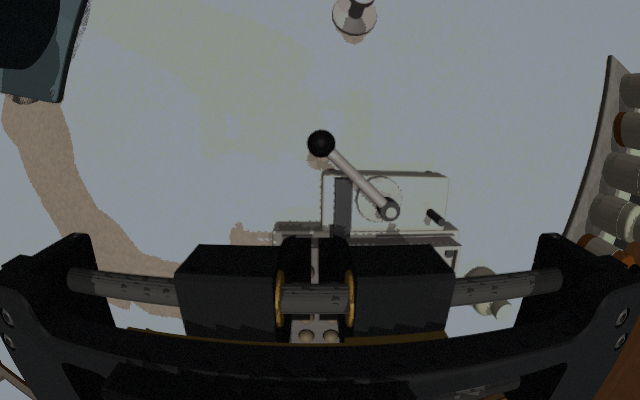

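The closed fingers hang above the near part of the wing, with the picture's rows parallel to the loader. Knob (321,144), hub top (390,211), pin top (431,213).

```bash
python3 -c "
from h import *
yaw=.277;ex=np.array([np.cos(yaw),np.sin(yaw)]);ey=np.array([-ex[1],ex[0]])
k,h,p=[w('w3',u,z)[:2] for u,z in [((321,144),66),((390,211),71),((431,213),74)]]
print(k,h,p,np.linalg.norm(k-h),np.linalg.norm(p-h))
d=k-h;a=np.arctan2(d@ey,-(d@ex));print('a',a,'pin rel',(p-h)@ex,(p-h)@ey)
A=h;q=np.load('w3.npz')['p'][:2]-A;print('tcp rel',q@ex,q@ey)
pr=q=None
for a,ro in zip([.5,.756]+list(np.linspace(.95,3.14,12)),[60]*2+list(np.linspace(60,53,12))):
  n=np.array([np.sin(a),np.cos(a)]);dd=np.array([-np.cos(a),np.sin(a)])
  P=-(5+17.5*abs(n[0])+9*abs(n[1]))*n+ro*dd
  print(round(a,2),P.round(1), None if pr is None else ('tool x,y units',((P-pr)[::-1]/40).round(2)));pr=P
"
```

```text
[462.1 -79.2] [ 536.8 -117.3] [ 573.8 -107.9] 83.85523239488393 38.17538473938409
a 0.7486474383406931 pin rel 38.16019631682524 -1.0767623049480386
tcp rel -67.8476556534341 10.435456917366917
0.5 [-62.9  10.1] None
0.76 [-59.8  24. ] ('tool x,y units', array([0.35, 0.08]))
0.95 [-54.8  34.6] ('tool x,y units', array([0.26, 0.13]))
1.15 [-46.8  44.1] ('tool x,y units', array([0.24, 0.2 ]))
1.35 [-36.4  52. ] ('tool x,y units', array([0.2 , 0.26]))
1.55 [-24.1  57.5] ('tool x,y units', array([0.14, 0.31]))
1.75 [-13.4  60.7] ('tool x,y units', array([0.08, 0.27]))
1.95 [-2.1 61.9] ('tool x,y units', array([0.03, 0.28]))
2.14 [ 9.8 60.5] ('tool x,y units', array([-0.03,  0.3 ]))
2.34 [21.7 56.4] ('tool x,y units', array([-0.1,  0.3]))
2.54 [32.8 49.4] ('tool x,y units', array([-0.18,  0.28]))
2.74 [42.2 39.6] ('tool x,y units', array([-0.24,  0.23]))
2.94 [49.1 27.7] ('tool x,y units', array([-0.3 ,  0.17]))
3.14 [53.  14.1] ('tool x,y units', array([-0.34,  0.1 ]))
```

drive_tool(
  increments=[
    {"xyz":[0,0,0.9],"gripper":1,"spin":0},
    {"xyz":[0,0,0.9],"gripper":1,"spin":0},
    {"xyz":[0,0,0.9],"gripper":1,"spin":0},
    {"xyz":[0,0,0.45],"gripper":1,"spin":0},
    {"xyz":[0,0,0],"gripper":1,"spin":0},
  ],
)

```text
clock: 2.47
eef_pos: [468.3, -126.6, 68.6]
tool_rot: [0.601, 0.799, -0.001, -0.002]
ft_force: [-0.6, -0.8, 0.5]
gripper_width: 0.5
finger_force: 0.0
```

drive_tool(
  increments=[
    {"xyz":[0.33,0.2,0],"gripper":1,"spin":0},
    {"xyz":[0.26,0.13,0],"gripper":1,"spin":0},
    {"xyz":[0.24,0.2,0],"gripper":1,"spin":0},
    {"xyz":[0,0,0],"gripper":1,"spin":0},
  ],
)

```text
clock: 2.8
eef_pos: [482.9, -87.7, 72.7]
tool_rot: [0.601, 0.799, 0.001, 0.001]
ft_force: [1.1, -0.5, 0.7]
gripper_width: 0.4
finger_force: 0.2
```

drive_tool(
  increments=[
    {"xyz":[0.2,0.2,0],"gripper":1,"spin":0},
    {"xyz":[0.14,0.28,0],"gripper":1,"spin":0},
    {"xyz":[0.08,0.27,0],"gripper":1,"spin":0},
    {"xyz":[0.03,0.28,0],"gripper":1,"spin":0},
  ],
)

```text
clock: 3.13
eef_pos: [514.4, -61.3, 71.4]
tool_rot: [0.602, 0.798, -0.001, -0.001]
ft_force: [-5.5, -2.6, 0.2]
gripper_width: 0.7
finger_force: 2.5
```

```bash
python3 -c "
from h import *
s=snap('w4');print(s['eef_pos'],s['clock'],s['gripper_width'],s['ft_force'])
yaw=.277;ex=np.array([np.cos(yaw),np.sin(yaw)]);ey=np.array([-ex[1],ex[0]])
d=s['eef_pos'][:2]-[537,-117.5];print('rel loader',d@ex,d@ey)
"
```

```text
[514.36085595 -61.27317563  71.40008374] 3.1333 0.7208511100523659 [-5.45357873 -2.63379433  0.20764551]
rel loader -6.399724382895305 60.27462276981145
```

View pics/w4.png

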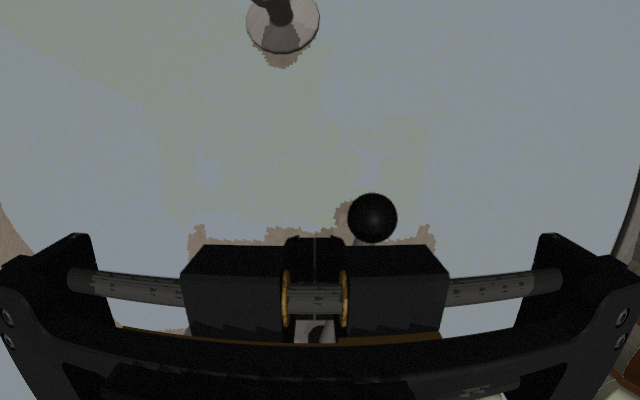

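The knob at (372,218) stands just forward of the closed fingers, and the force reads 6 N backwards: the lever is swinging with the finger.

drive_tool(
  increments=[
    {"xyz":[0,0.35,0],"gripper":1,"spin":0},
    {"xyz":[-0.08,0.32,0],"gripper":1,"spin":0},
    {"xyz":[-0.16,0.3,0],"gripper":1,"spin":0},
    {"xyz":[-0.24,0.24,0],"gripper":1,"spin":0},
  ],
)

```text
clock: 3.52
eef_pos: [565.9, -64.4, 70.8]
tool_rot: [0.601, 0.799, -0.0, -0.002]
ft_force: [-5.1, 0.9, -0.3]
gripper_width: -0.0
finger_force: 2.0
```

drive_tool(
  increments=[
    {"xyz":[-0.28,0.17,0],"gripper":1,"spin":0},
    {"xyz":[-0.25,0.1,0],"gripper":1,"spin":0},
    {"xyz":[-0.15,0,0],"gripper":1,"spin":0},
  ],
)

```text
clock: 3.77
eef_pos: [585.6, -88.4, 71.0]
tool_rot: [0.602, 0.799, 0.001, -0.0]
ft_force: [-4.3, 18.6, 1.7]
gripper_width: 0.8
finger_force: 11.6
```

```bash
python3 -c "
from h import *
s=robot.state();print(s['eef_pos'],s['clock'],s['ft_force'])
yaw=.277;ex=np.array([np.cos(yaw),np.sin(yaw)]);ey=np.array([-ex[1],ex[0]])
d=s['eef_pos'][:2]-[537,-117.5];print('rel loader',d@ex,d@ey)
"
```

```text
[585.58138975 -88.40767143  71.01185332] 3.7667 [-4.2979453  18.61173783  1.66380877]
rel loader 54.68539113536535 14.697721180591786
```

drive_tool(
  increments=[
    {"xyz":[-0.06,0,0],"gripper":1,"spin":0},
    {"xyz":[0,0,0],"gripper":1,"spin":0},
    {"xyz":[0,0,0],"gripper":1,"spin":0},
  ],
)

```text
clock: 4.02
eef_pos: [585.5, -88.0, 71.0]
tool_rot: [0.601, 0.799, 0.002, -0.001]
ft_force: [-2.0, 7.6, -0.6]
gripper_width: 0.7
finger_force: 4.2
```

drive_tool(
  increments=[
    {"xyz":[-0.12,0,0],"gripper":1,"spin":0},
    {"xyz":[-0.12,0,0],"gripper":1,"spin":0},
  ],
)

```text
clock: 4.18
eef_pos: [585.9, -89.0, 70.8]
tool_rot: [0.599, 0.8, 0.004, -0.006]
ft_force: [-14.4, 34.0, 14.0]
gripper_width: 0.3
finger_force: 18.6
```

drive_tool(
  increments=[
    {"xyz":[0.4,0,0],"gripper":1,"spin":0},
    {"xyz":[0.6,0,-0.4],"gripper":1,"spin":0},
    {"xyz":[0,0,-1],"gripper":1,"spin":0},
    {"xyz":[0,0,-1],"gripper":1,"spin":0},
  ],
)

```text
clock: 4.52
eef_pos: [576.2, -60.5, 167.3]
tool_rot: [0.601, 0.8, -0.0, -0.001]
ft_force: [0.3, -0.4, 0.3]
gripper_width: 0.4
finger_force: 0.0
```

drive_tool(
  increments=[
    {"xyz":[-0.51,-0.76,0],"gripper":1,"spin":0},
    {"xyz":[-0.51,-0.76,0],"gripper":1,"spin":0},
    {"xyz":[-0.51,-0.76,0],"gripper":1,"spin":0},
    {"xyz":[-0.51,-0.76,0],"gripper":1,"spin":0},
  ],
)

```text
clock: 4.85
eef_pos: [482.5, -175.8, 168.0]
tool_rot: [0.602, 0.799, 0.001, 0.002]
ft_force: [0.5, -1.0, -0.7]
gripper_width: 0.4
finger_force: 0.0
```

drive_tool(
  increments=[
    {"xyz":[-0.51,-0.76,0],"gripper":1,"spin":0},
    {"xyz":[-0.51,-0.76,0],"gripper":1,"spin":0},
    {"xyz":[-0.51,-0.76,0],"gripper":1,"spin":0},
    {"xyz":[0,0,0],"gripper":1,"spin":0},
    {"xyz":[0,0,0],"gripper":1,"spin":0},
  ],
)

```text
clock: 5.27
eef_pos: [411.0, -260.7, 167.6]
tool_rot: [0.604, 0.797, -0.0, 0.001]
ft_force: [0.8, 0.3, 0.6]
gripper_width: 0.3
finger_force: 0.0
```

```bash
python3 -c "
from h import *
s=snap('w5');print(s['eef_pos'],s['clock'],s['ft_force'])
yaw=.277;ex=np.array([np.cos(yaw),np.sin(yaw)]);ey=np.array([-ex[1],ex[0]])
d=s['eef_pos'][:2]-[537,-117.5];print('rel loader',d@ex,d@ey)
"
```

```text
[ 411.02623097 -260.67291102  167.56465162] 5.2667 [0.7570617  0.31216436 0.58278409]
rel loader -160.3253454690507 -103.26498211757338
```

View pics/w5.png

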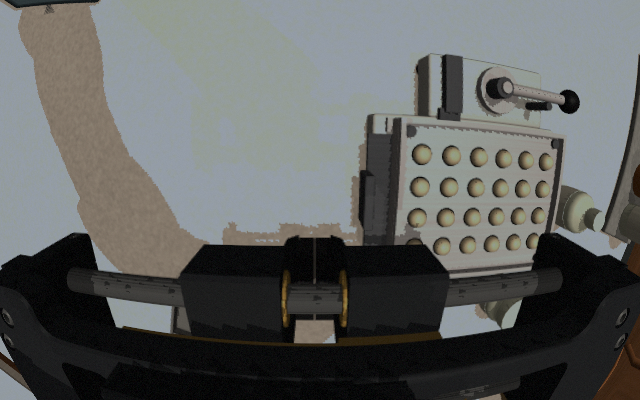

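The lever lies forward against its pin (knob (569,101), pin (538,106)); the tab's near face is at about column 362-366, ahead of the fingers. Lowering and pushing.

drive_tool(
  increments=[
    {"xyz":[0.07,0,0.9],"gripper":1,"spin":0},
    {"xyz":[0,0,0.9],"gripper":1,"spin":0},
    {"xyz":[0,0,0.8],"gripper":1,"spin":0},
    {"xyz":[0,0,0],"gripper":1,"spin":0},
  ],
)

```text
clock: 5.65
eef_pos: [409.5, -252.2, 58.3]
tool_rot: [0.6, 0.8, -0.0, -0.004]
ft_force: [-1.3, 0.5, -0.4]
gripper_width: 0.9
finger_force: 0.0
```

drive_tool(
  increments=[
    {"xyz":[0,0.25,0],"gripper":1,"spin":0},
    {"xyz":[0,0.25,0],"gripper":1,"spin":0},
    {"xyz":[0,0.2,0],"gripper":1,"spin":0},
  ],
)

```text
clock: 5.9
eef_pos: [439.6, -247.7, 64.4]
tool_rot: [0.601, 0.799, -0.0, 0.001]
ft_force: [-5.0, -1.6, 0.1]
gripper_width: 0.3
finger_force: 2.8
```

drive_tool(
  increments=[
    {"xyz":[0,0.15,0],"gripper":1,"spin":0},
    {"xyz":[0,0.1,0],"gripper":1,"spin":0},
  ],
)

```text
clock: 6.07
eef_pos: [449.0, -245.1, 64.2]
tool_rot: [0.602, 0.799, 0.0, 0.001]
ft_force: [-4.0, -0.6, 4.4]
gripper_width: 0.4
finger_force: 2.5
```

drive_tool(
  increments=[
    {"xyz":[0,0.1,0],"gripper":1,"spin":0},
    {"xyz":[0,0.05,0],"gripper":1,"spin":0},
  ],
)

```text
clock: 6.23
eef_pos: [449.2, -244.9, 63.8]
tool_rot: [0.603, 0.798, -0.003, -0.003]
ft_force: [-20.8, -4.3, 20.1]
gripper_width: 0.4
finger_force: 11.9
```

drive_tool(
  increments=[
    {"xyz":[0,0.08,0],"gripper":1,"spin":0},
    {"xyz":[0,0,0],"gripper":1,"spin":0},
  ],
)

```text
clock: 6.4
eef_pos: [449.3, -244.9, 63.7]
tool_rot: [0.604, 0.797, -0.004, -0.005]
ft_force: [-24.6, -4.7, 23.5]
gripper_width: 0.3
finger_force: 13.9
```

drive_tool(
  increments=[
    {"xyz":[0,-0.4,0],"gripper":1,"spin":0},
    {"xyz":[0,-0.6,0],"gripper":1,"spin":0},
    {"xyz":[0,-0.2,-0.8],"gripper":1,"spin":0},
    {"xyz":[0,0,-1],"gripper":1,"spin":0},
    {"xyz":[-0.5,0,-0.8],"gripper":1,"spin":0},
  ],
)

```text
clock: 6.82
eef_pos: [416.2, -272.2, 169.5]
tool_rot: [0.601, 0.8, 0.001, 0.0]
ft_force: [0.9, -0.5, -1.2]
gripper_width: -0.0
finger_force: 0.0
```

drive_tool(
  increments=[
    {"xyz":[-0.9,0,0],"gripper":1,"spin":0},
    {"xyz":[0,0,0],"gripper":1,"spin":0},
    {"xyz":[0,0,0],"gripper":1,"spin":0},
  ],
)

```text
clock: 7.07
eef_pos: [427.7, -311.5, 168.6]
tool_rot: [0.603, 0.798, 0.0, 0.003]
ft_force: [-0.9, 0.8, -0.1]
gripper_width: 0.4
finger_force: 0.0
```

```bash
python3 -c "
from h import *
s=snap('w6');print(s['eef_pos'],s['clock'],s['ft_force'])
i=cv2.imread('pics/w6.png')[20:260,320:640];cv2.imwrite('pics/w6c.png',cv2.resize(i,None,fx=2.4,fy=2.4,interpolation=2))"
```

```text
[ 427.68704109 -311.48995508  168.59903494] 7.0667 [-0.91551305  0.82858915 -0.1443202 ]
```

View pics/w6c.png

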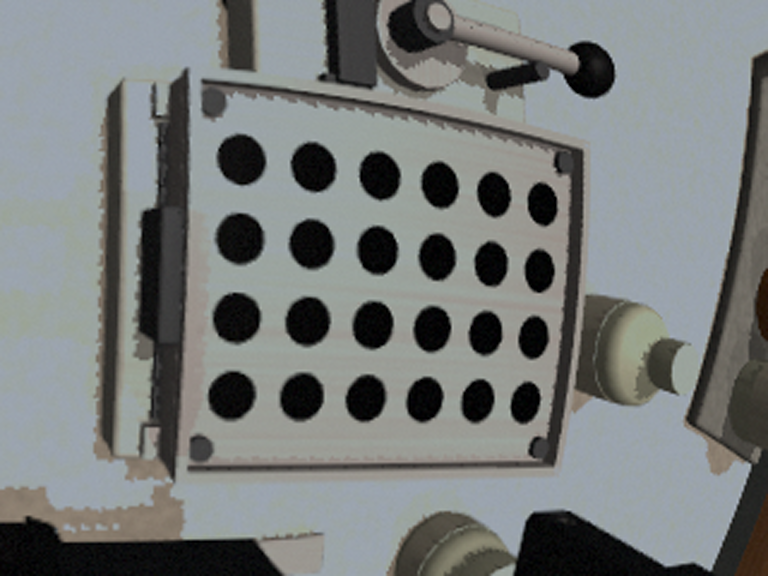

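All 24 holes are empty, the tab at crop (165,275) lies against the hole plate's edge, the lever is at its pin (525,75), and the robot is clear.

```bash
python3 -c "
from rig import robot
print(robot.close_job())"
```

```text
the job is handed in; nothing more can be done
None
```

I swung the lever to its stop pin first, then pushed the drop plate home. All 24 capsules have dropped, only the lever and the tab were touched, and I handed the job in at about 7 s of the 51 s allowed.

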